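# Index the setting head to the marked seat and lock it

## Task

On the bangle setter's indexing head, turn the black bar knob clockwise, tooth by tooth, until the red mark has come round to the pointer, and ease it back against the pawl so that the pawl stays dropped in that tooth. Then take the red-handled screwdriver from the tool rack, put its blade in the slotted cam lock and turn the lock a quarter turn clockwise until it stops, so the pawl is locked down; never turn the lock with the fingers. Stand the screwdriver back upright in a socket of the rack, and do not press on the bangle or shift any of the other tools and jars.

Things in the scene. Friction and masses are not known exactly. Their poses are not given: they have to be found in the camera images.
- head: indexing head: dark green cast base, fixed; x -90 to +80, y -102 to +130 mm, 30 mm high. Origin: on the vertical spindle axis at bench level; z up, x away from the robot at yaw 0. On it: ratchet wheel (12 teeth, 128 mm across, 38 to 50 mm high), black faceplate 100 mm across (top 58 mm), gold bangle, black bar knob. Pawl and cam lock on the +y side, pointer on the -y side.
- knob_grip (a point): middle of the black bar knob, on the spindle axis, 107 mm above the bench, where to grip. Turns with the wheel: its x axis runs along the bar. Bar 70 mm long (x), 20 mm thick (y: grip across this), 32 mm high, 90 to 122 mm above the bench; directly below it is only the spindle (30 mm across at most); the bangle's top is at 71 mm.
- index (a joint): angle of ratchet wheel, knob and faceplate, rad, growing clockwise from above, no end stops. Turns clockwise only. One tooth = 0.5236: at each whole multiple it is back against the pawl, pawl fully down; just past it the pawl climbs the next ramp. The mark is at the pointer at 2.618 (5 teeth). Starts 0.3 to 1.9, any part of a tooth. 0.2 N m turns it; stays where left or creeps back to the pawl.
- red_mark (a point): the red mark (9 x 6 mm) on the rim of the black faceplate, 45 mm from the spindle axis, 58 mm above the bench; it turns with the wheel. The eleven other seats have small white dots.
- pointer (a point): the place on the faceplate's rim to which the steel pointer of the graver rest points: 45 mm from the spindle axis on the head's -y side, 58 mm above the bench; fixed to the head. The pointer's post stands 84 mm from the spindle axis and is 76 mm high.
- pawl (a joint): lift of the sprung brass pawl, rad: 0 = fully dropped into a tooth, grows as it rides up a tooth, about 0.15 at the tip of a tooth. A light spring presses it down on the teeth.
- lock_head: slotted steel head of the cam lock, 34 mm across. Origin: middle of the slot's mouth, 72 mm above the bench; z up; x axis along the slot. Slot 18 mm long, 5 mm wide, 8 mm deep, closed at its ends; the screwdriver's blade has about 0.14 rad of play in it either way, to be turned through as well. It stands at x -12, y +100 mm from the spindle axis in the head's frame.
- cam (a joint): angle of the cam lock, rad, growing clockwise seen from above: 0 = free (slot along the head's x), 1.571 = end stop, seated: its lobe then stands behind the pawl and holds it down. It can only come home when the pawl is down. It starts at 0 to 0.15, takes about 0.06 N m and stays where it is left.
- driver: flat screwdriver, red handle, 161 mm, 0.13 kg, upright in a socket of the rack, tip down. Origin: blade tip; z up the handle. Blade 14 mm wide (x), 3 thick (y); shank 10 across; collar 32 across at 68 to 74 mm; square handle 25 x 25 mm (faces along x, y) at 74 to 160: grip at 135. In the rack the collar rests on its top, tip 10 mm above the bench, x axis within 0.3 rad of the rack's x.
- rack: wooden tool rack, 200 mm (x) x 60 mm (y) x 78 mm high, fixed, left or right of the head. Origin: centre of its underside. Three vertical through sockets 20 mm across at x = -65, 0 and +65 mm; one tool in each, which one differs.
- scraper: bystander: tool with pear-shaped light wood handle, upright in the rack, 150 mm long; origin at its tip, z up.
- burnisher: bystander: tool with dark blue round handle, upright in the rack, 155 mm long; origin at its tip, z up.
- plier_rack: bystander: fixed wooden rack with pliers standing in it, 200 x 80 mm, 166 mm high, on the other side of the head from the tool rack; origin: centre of its underside.
- dish: bystander: small brass bowl, 72 mm across, 26 mm high; origin under its centre.
- doming_block: bystander: steel cube, 58 mm; origin under its centre.
- pliers: bystander: pliers with pink handles lying flat, 145 mm long, 12 mm high; origin under the middle.
- red_file: bystander: file with red handle lying flat, 185 mm long, 22 mm high; origin under the middle.
- jar: bystander: amber jar, 60 mm across, 85 mm high, behind the head; origin under its centre.
- mallet: bystander: mallet lying flat, head 75 mm, handle 150 mm, 44 mm high; origin under its head.
- bangle: gold bangle clamped on the faceplate round the spindle, 76 mm across, 58 to 71 mm above the bench; turns with the wheel. Not to be pressed on by the gripper.
Mind the look-alikes: they are no part of the job. Leave any pink look-alike of the driver alone. Leave any green look-alike of the rack alone.

How it is judged:
By the outcome, as a careful person would: the job done as asked, in the order asked, and still so for the second after the job is handed in, with the robot touching nothing.
It also fails if it takes over 61 s, if anything falls off the work surface, if the arm or the gripper's body presses on something with over 40 N, if the wrist force passes 120 N, or if a joint passes its speed limit or range.

## Robot

A 7-joint arm with a two-finger parallel gripper is mounted at the origin on the work surface. World frame = base frame: x ahead of the robot, y to its left, z up, the work surface at z = 0. Lengths are in m, angles in rad, forces in N, time in s.
With the tool pointing down it reaches from about 0.4 to 0.9 m from the base axis. Payload 5.6 kg.
Tool frame: the origin (TCP) lies on the front face of the gripper's body, between the roots of the fingers; the fingertips stand 88 mm ahead of it and the grasp point (between the pads) lies 69 mm ahead of it; z points along the fingers, y is the line along which they close (so a half turn about z gives the same grasp; the last joint's range is limited). The gripper opens to 92 mm and grips with 3 to 60 N. Pads are 20 mm wide; open, the fingers measure 128 mm over their backs; the gripper's body (75 mm by 189 mm) begins 69 mm behind the grasp point.
Start: joints at [-0.043, 0.468, -0.012, 1.603, 0.006, 1.071, -0.056], TCP at [0.65, -0, 0.303] pointing down, gripper open.
Joint ranges: [-2.53, 2.53], [-0.31, 2.02], [-1.57, 1.55], [0.28, 2.44], [-1.29, 4.43], [0.15, 1.84], [-2.92, 2.92]. Speed limits (rad/s): [2.57, 2.57, 3.14, 3.14, 3.14, 3.14, 3.14].

## Interface

Orientations are given as [roll, pitch, yaw] about the fixed x, y, z axes, in that order (R = Rz(yaw) Ry(pitch) Rx(roll)).
In Python, from bench import env, viewer gives the robot as it stands.
- The arm moves only by the shell command python3 -m inch 'ROWS'. ROWS is text: rows parted by semicolons, each of 7 numbers parted by spaces: the shift along the world's x, y, z in mm, then the turn, a rotation vector about the world's x, y, z in rad, then the finger opening in mm, from 0 to 91.9. In form: dx dy dz rx ry rz claw; .... A call has 1 to 10 rows; each row shifts and turns the commanded pose from where the row before left it; what a row does not reach is not made up. A row lasts 1/12 s, in which the tool goes at most 41.7 mm and 7.16 degrees, less where a joint would pass 70% of its speed; a pose out of reach is approached as far as the arm can. A call with a gripper value outside its range is refused whole. The fingers move at their own pace and stop on an object; the grip force is fixed at half the most. Time passes only in rows, so rows that do not move let the fingers close. It gives the time, the measured TCP pose, the force, the opening and the grip force at its end, in the units of the state.
- env.get_obs(): the state, without advancing time (a new reading comes with each control period).
- viewer.read_camera(name): name is "scene" or "side" or "wrist"; returns the picture (400x640x3 uint8, blue, green, red); there is no depth.
- viewer.camera_params(name): a dict with "camera_matrix" (3x3 intrinsics, pixels), "T" (4x4, takes a point from camera to world coordinates); the wrist camera has in their place "T_tool_cam" (4x4, takes a point from camera to tool coordinates, whose origin is the TCP and whose axes are the flange's). Camera axes: x right, y down, z forward; pixel columns grow to the right and rows downward; lengths in m; the calibration is good to about 2 mm. A picture is of the moment at which its call begins: read the wrist's pose just before it. camera_params takes no time and is no camera call.
- env.sign_off(): hands the job in; it is judged then, once.
The state is a dict: "t": time; "qpos": joint angles; "joint_vel": joint speeds; "joint_torque": joint torques, N m; "tool_pos": TCP position; "tcp_rot": TCP orientation; "force": force on the tool from outside, world axes, zero at the start; "wrist_torque": the same for the moment, N m; "grip_width": opening from 0.0 (shut) to 1.0 (fully open); "gripper_force": force on a finger pad.
Only numpy, scipy, OpenCV 4.12 (cv2) and the standard library are available. Lean on these libraries where they do the work, as an engineer would, in place of code of your own. Each camera call takes 0.05 s, during which the arm holds its last target. There are 200 camera calls.

## Working session

There is one attempt and no reset: what is moved stays moved. The work goes in short steps, Python scripts to look and compute and a shell command to move; the robot and the scene stay as the last step left them, time stands still between calls to the robot, and variables do not carry over. Pictures are saved under pics/ and viewed, at most 10 in all, crops included, and the job is handed in when it is done.

```bash
mkdir -p pics; ls
python3 - <<'E'
from bench import env, viewer
import cv2, numpy as np
o=env.get_obs(); print(o)
for n in ("scene","side","wrist"):
    cv2.imwrite(f"pics/{n}0.png", viewer.read_camera(n)); print(n, viewer.camera_params(n))
a=cv2.imread("pics/scene0.png");
E
```

```text
pics
{'t': 0.0, 'qpos': array([-0.04302758,  0.46836858, -0.01162892,  1.60361691,  0.00597803,
        1.07135923, -0.05628376]), 'joint_vel': array([ 8.33329260e-04, -1.24490965e-03, -1.61180698e-03, -2.24649373e-05,
        1.87047598e-03, -1.07928616e-03,  6.20420858e-05]), 'joint_torque': array([-3.39112758e-04, -5.20573139e+01, -1.31628491e-02, -2.43752271e+01,
       -5.67366311e-02,  1.73054746e-02,  1.50106093e-04]), 'tool_pos': array([ 6.49580903e-01, -2.13032568e-05,  3.01748559e-01]), 'tcp_rot': array([-3.13987771e+00,  8.99507198e-05,  1.57078899e+00]), 'force': array([-0.49046837,  0.00139872, -0.06704611]), 'wrist_torque': array([-0.03515108, -0.03352927,  0.03021954]), 'gripper_force': 0.0, 'grip_width': 0.9940279144342572}
scene {'camera_matrix': array([[419.87675486,   0.        , 318.30889024],
       [  0.        , 419.87675486, 194.42684649],
       [  0.        ,   0.        ,   1.        ]]), 'T': array([[-0.15565838,  0.72966661, -0.66585067,  1.20723533],
       [ 0.98780548,  0.11722157, -0.10246672,  0.15991035],
       [ 0.00328552, -0.67368074, -0.7390152
[... 343 characters left out ...]
,  0.62081076, -0.77866034,  1.00365066],
       [ 0.02290843, -0.78039298, -0.62486959,  0.86829157],
       [ 0.        ,  0.        ,  0.        ,  1.        ]])}
wrist {'camera_matrix': array([[285.68963191,   0.        , 319.01239589],
       [  0.        , 285.68963191, 200.9688829 ],
       [  0.        ,   0.        ,   1.        ]]), 'T_tool_cam': array([[-2.50150035e-04, -9.63322778e-01, -2.68345232e-01,
         7.55258597e-02],
       [ 9.99999754e-01, -4.16768253e-04,  5.63946588e-04,
         6.19733846e-05],
       [-6.55100367e-04, -2.68345025e-01,  9.63322645e-01,
        -8.15335564e-02],
       [ 0.00000000e+00,  0.00000000e+00,  0.00000000e+00,
         1.00000000e+00]])}
```

View pics/scene0.png

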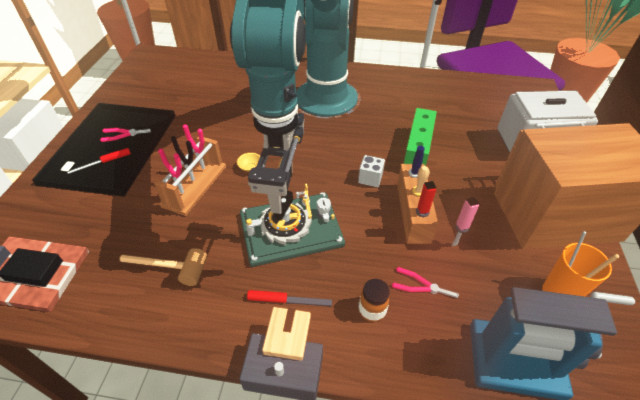

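View pics/wrist0.png

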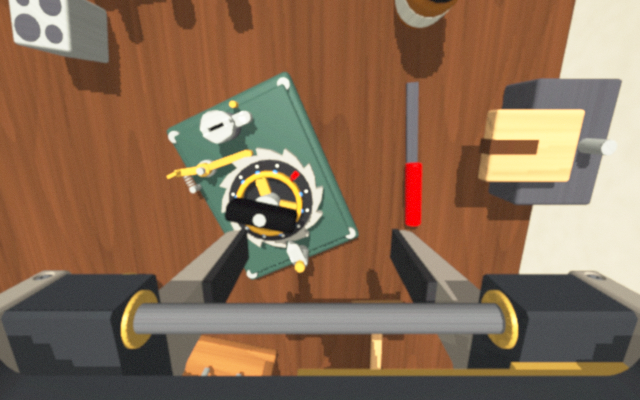

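```bash
cat > h.py <<'E'
import numpy as np, cv2
from scipy.spatial.transform import Rotation as R
from bench import env, viewer
def tool(o):
    T=np.eye(4); T[:3,:3]=R.from_euler('xyz',o['tcp_rot']).as_matrix(); T[:3,3]=o['tool_pos']; return T
def cam(n,o=None):
    p=viewer.camera_params(n)
    return p['camera_matrix'], (tool(o)@p['T_tool_cam'] if n=='wrist' else p['T'])
def ray(n,uv,z,o=None):
    K,T=cam(n,o); d=T[:3,:3]@np.linalg.solve(K,[uv[0],uv[1],1]); c=T[:3,3]
    return c+d*(z-c[2])/d[2]
def proj(n,P,o=None):
    K,T=cam(n,o); q=K@(T[:3,:3].T@(np.asarray(P)-T[:3,3])); return q[:2]/q[2]
def crop(src,x0,y0,w,h,s,dst):
    a=src[y0:y0+h,x0:x0+w]; a=cv2.resize(a,None,fx=s,fy=s,interpolation=cv2.INTER_CUBIC)
    for i in range(0,w,20):
        cv2.line(a,(i*s,0),(i*s,8),(255,255,255),1); cv2.putText(a,str(x0+i),(i*s,20),0,.4,(255,255,255),1)
    for i in range(0,h,20):
        cv2.line(a,(0,i*s),(8,i*s),(255,255,255),1); cv2.putText(a,str(y0+i),(10,i*s+4),0,.4,(255,255,255),1)
    cv2.imwrite(dst,a)
E
python3 - <<'E'
from h import *
crop(cv2.imread('pics/wrist0.png'),160,70,200,215,2 if 0 else 3,'pics/c1.png') if 0 else crop(cv2.imread('pics/wrist0.png'),160,85,200,195,3,'pics/c1.png')
crop(cv2.imread('pics/scene0.png'),380,100,130,150,4,'pics/c2.png')
E
```

```text
(no output)
```

View pics/c1.png

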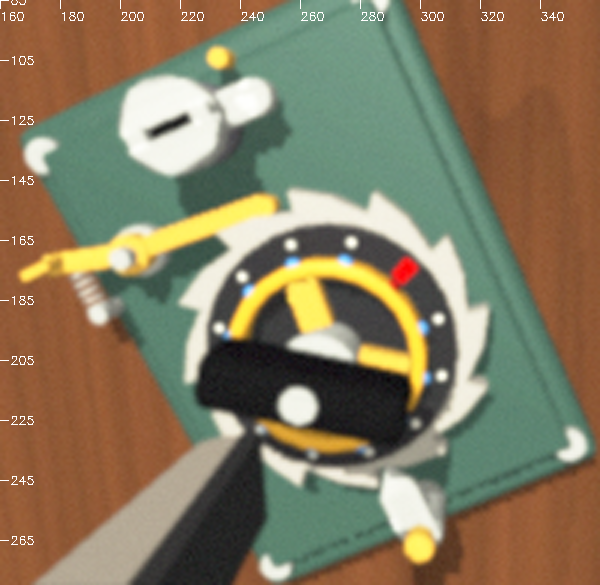

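View pics/c2.png

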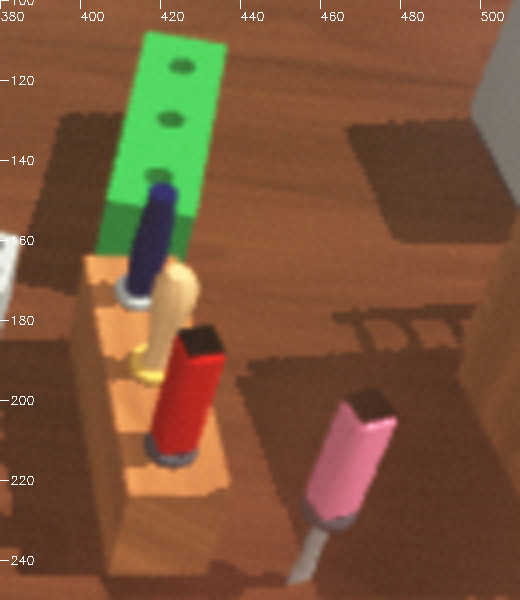

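Run:
```python
from h import *
o=env.get_obs(); w=lambda uv,z: ray('wrist',uv,z,o).round(4)
c=w((270.7,200),.058); k=w((261.7,216),.122); m=w((294.7,175.7),.058); l=w((216,127),.072)
print('plate',c,'knob',k,'mark',m,'lock',l)
for a in [((172,136),(282,85)),((251,274),(350,233)),((172,136),(251,274)),((282,85),(350,233))]:
    p,q=w(a[0],.03),w(a[1],.03); d=q-p; print(p,q,'ang',np.arctan2(d[1],d[0]),np.linalg.norm(d))
d=l-c; print('yaw from lock',np.arctan2(d[1],d[0])-np.arctan2(.1,-.012),np.linalg.norm(d))
d=m-c; print('mark ang',np.arctan2(d[1],d[0]),np.linalg.norm(d))
a,b=w((160+200/3,85+378/3),.122),w((160+412/3,85+412/3),.122); print('bar',a,b)
a,b=w((209,129),.072),w((222,125),.072); d=b-a;print('slot ang',np.arctan2(d[1],d[0]))
s=lambda uv,z: ray('scene',uv,z).round(4)
print('driver top',s((430,185.5),.17),'collar',s((422.5,213),.081))
r=[s(u,.078) for u in((437.5,221),(411,224),(401,164))];print('rack corners',*r)
```

```text
plate [ 0.5925 -0.014   0.058 ] knob [ 0.5944 -0.0124  0.122 ] mark [0.6215 0.0151 0.058 ] lock [0.5409 0.0698 0.072 ]
[0.472  0.0585 0.03  ] [0.6069 0.1159 0.03  ] ang 0.4022943895287829 0.14660412681776733
[ 0.5555 -0.1279  0.03  ] [ 0.6906 -0.0671  0.03  ] ang 0.4228847029395296 0.14815076780091285
[0.472  0.0585 0.03  ] [ 0.5555 -0.1279  0.03  ] ang -1.1496390169601547 0.20424791308603377
[0.6069 0.1159 0.03  ] [ 0.6906 -0.0671  0.03  ] ang -1.141824606006606 0.20123292474145477
yaw from lock 0.4324923326322603 0.09940321926376428
mark ang 0.7871193320937059 0.04108296483945629
bar [ 0.561  -0.0074  0.122 ] [ 0.6286 -0.0189  0.122 ]
slot ang 0.28297689337281795
driver top [0.5398 0.3056 0.17  ] collar [0.5443 0.3057 0.081 ]
rack corners [0.5607 0.3404 0.078 ] [0.5793 0.2798 0.078 ] [0.3809 0.2521 0.078 ]
```

The wrist view shows the knob centre at (262,216), the faceplate at (271,200), the red mark at (295,176) and the lock slot at (216,127). In the scene view the driver top is at (430,185) and its collar at (422,213). From these, head yaw is about 0.42, index about 0.68, and about 1.94 rad clockwise remains. Next I go to the knob.

```bash
python3 -m inch '-5 -1 -4 0 0 0.117 91.9;-5 -1 -4 0 0 0.117 91.9;-5 -1 -4 0 0 0.117 91.9;-5 -1 -4 0 0 0.117 91.9;-5 -1 -4 0 0 0.117 91.9;-5 -1 -4 0 0 0.117 91.9;-6 -2 -4 0 0 0.117 91.9;-7 -2 -4 0 0 0.117 91.9;-7 -2 -4 0 0 0.117 91.9;-6 -1 -4 0 0 0.117 91.9'; python3 -m inch '0 0 -10 0 0 0.117 91.9;0 0 -10 0 0 0.113 91.9;0 0 -10 0 0 0 91.9; 0 0 0 0 0 0 91.9'
python3 - <<'E'
from h import *
o=env.get_obs(); a=viewer.read_camera('wrist'); print(o['t'],o['tool_pos'],o['tcp_rot'],o['qpos'][6]); cv2.imwrite('pics/w1.png',a)
print(proj('wrist',(.593,-.0135,.122),o),proj('wrist',(.6,.3,.15),o))
E
```

```text
t: 0.98
tool_pos: [0.5934, -0.0134, 0.2622]
tcp_rot: [-3.141, -0.001, 2.746]
force: [-0.1, 1.1, 0.6]
grip_width: 0.997
gripper_force: 0.0
t: 1.32
tool_pos: [0.5928, -0.0134, 0.2304]
tcp_rot: [-3.141, -0.004, 2.967]
force: [-0.7, 0.4, -0.9]
grip_width: 1.001
gripper_force: 0.0
1.3167 [ 0.59281866 -0.01337268  0.23036497] [-3.14119877 -0.00396921  2.9672046 ] 1.2150657092989312
[318.94756718 232.21493692] [860.49080964 172.72853143]
```

View pics/w1.png

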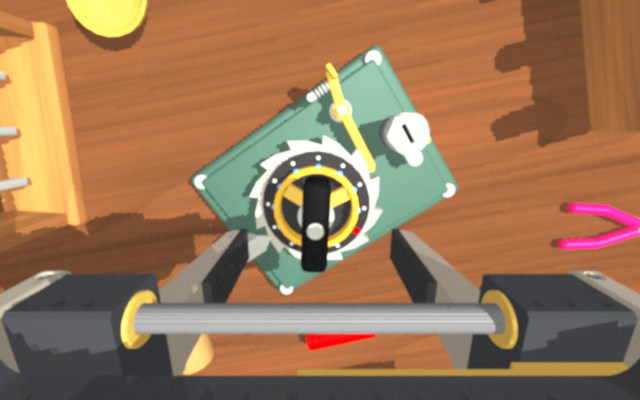

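The bar knob is at (315,225), upright in the image and between the fingers, with the red mark at (356,231). I descend and grip.

```bash
python3 -m inch '0 0 -18 0 0 0 91.9;0 0 -18 0 0 0 91.9;0 0 -16 0 0 0 60;0 0 0 0 0 0 10;0 0 0 0 0 0 10;0 0 0 0 0 0 10;0 0 0 0 0 0 10;0 0 0 0 0 0 10;0 0 0 0 0 0 10'
```

```text
t: 2.12
tool_pos: [0.5944, -0.013, 0.1816]
tcp_rot: [3.141, 0.002, 2.97]
force: [1.0, -0.5, -0.0]
grip_width: 0.517
gripper_force: 0.0
```

```bash
python3 -m inch '0 0 -2 0 0 0 10;0 0 0 0 0 0 10;0 0 0 0 0 0 10;0 0 0 0 0 0 10;0 0 0 0 0 0 10;0 0 0 0 0 0 10'; python3 -m inch '0 0 0 0 0 -0.08 10;0 0 0 0 0 -0.12 10;0 0 0 0 0 -0.12 10;0 0 0 0 0 -0.12 10;0 0 0 0 0 -0.12 10;0 0 0 0 0 -0.12 10;0 0 0 0 0 -0.12 10'
```

```text
t: 2.62
tool_pos: [0.5937, -0.0162, 0.1786]
tcp_rot: [-3.138, -0.001, 2.969]
force: [-1.3, -6.8, 1.2]
grip_width: 0.215
gripper_force: 30.0
t: 3.2
tool_pos: [0.5929, -0.0176, 0.1786]
tcp_rot: [-3.136, 0.003, 2.162]
force: [-5.5, -10.1, 3.4]
grip_width: 0.216
gripper_force: 30.0
```

```bash
python3 -m inch '-1 -3 0 0 0 -0.12 10;-1 -2 0 0 0 -0.12 10;0 0 0 0 0 -0.12 10;0 0 0 0 0 -0.12 10;0 0 0 0 0 -0.12 10;0 0 0 0 0 -0.12 10;0 0 0 0 0 -0.12 10;0 0 0 0 0 -0.12 10;0 0 0 0 0 -0.12 10;0 0 0 0 0 0 10'
python3 - <<'E'
from h import *
o=env.get_obs(); print(o['wrist_torque'],o['tcp_rot'][2])
a=viewer.read_camera('wrist');b=viewer.read_camera('scene'); c=viewer.read_camera('side')
print(proj('scene',(.593,-.017,.058)),proj('side',(.593,-.017,.058)))
cv2.imwrite('pics/w2.png',a);cv2.imwrite('pics/s2.png',b);cv2.imwrite('pics/d2.png',c)
E
```

```text
t: 4.03
tool_pos: [0.5905, -0.0182, 0.1786]
tcp_rot: [-3.138, 0.002, 1.084]
force: [-5.8, -0.5, 4.3]
grip_width: 0.216
gripper_force: 30.3
[-0.19119515  1.06041679 -0.66311746] 1.0843022920594096
[284.1334881  218.18830219] [296.98178245 204.86498873]
```

```bash
q(){ python3 -c "
from bench import env
o=env.get_obs(); print(o['wrist_torque'].round(2),o['tcp_rot'].round(3))"; }
python3 -m inch '-2 0 0 0 0 -0.08 10;0 0 0 0 0 -0.06 10;0 0 0 0 0 0 10'; q
python3 -m inch '0 0 0 0 0 0.03 10;0 0 0 0 0 0 10'; q
python3 -m inch '0 0 0 0 0 0.03 10;0 0 0 0 0 0 10'; q
python3 -m inch '0 0 0 0 0 0.03 10;0 0 0 0 0 0 10'; q
```

```text
t: 4.43
tool_pos: [0.59, -0.018, 0.1786]
tcp_rot: [-3.142, 0.0, 0.949]
force: [0.5, -1.3, -0.2]
grip_width: 0.217
gripper_force: 29.9
[-0.01  0.06 -0.12] [-3.142  0.     0.949]
t: 4.6
tool_pos: [0.59, -0.0181, 0.1786]
tcp_rot: [-3.141, -0.0, 0.981]
force: [0.5, -0.2, -1.6]
grip_width: 0.218
gripper_force: 30.3
[-0.03  0.02 -0.62] [-3.141 -0.     0.981]
t: 4.77
tool_pos: [0.59, -0.0181, 0.1787]
tcp_rot: [-3.141, -0.001, 1.009]
force: [0.6, 0.2, -0.6]
grip_width: 0.221
gripper_force: 31.3
[ 0.11  0.07 -1.  ] [-3.141e+00 -1.000e-03  1.009e+00]
t: 4.93
tool_pos: [0.5901, -0.018, 0.1786]
tcp_rot: [-3.141, -0.001, 1.039]
force: [0.7, 1.6, -1.0]
grip_width: 0.23
gripper_force: 32.1
[ 0.11 -0.06 -1.05] [-3.141e+00 -1.000e-03  1.039e+00]
```

```bash
python3 -m inch '0 0 0 0 0 -0.05 10;0 0 0 0 0 0 10'; python3 -m inch '0 0 0 0 0 0 60;0 0 0 0 0 0 60;0 0 0 0 0 0 60;0 0 0 0 0 0 60;0 0 0 0 0 0 60;0 0 0 0 0 0 60;0 0 15 0 0 0 70;0 0 25 0 0 0 91.9;0 0 35 0 0 0 91.9;0 0 10 0 0 0 91.9'
python3 -m inch '0 0 0 0 0 0 91.9'
python3 - <<'E'
from h import *
o=env.get_obs(); a=viewer.read_camera('wrist'); cv2.imwrite('pics/w3.png',a); print(o['tool_pos'],o['tcp_rot'])
np.save('o3.npy',o,allow_pickle=True)
crop(a,200,20,240,250,2,'pics/c3.png') if 0 else crop(a,190,50,250,190,3,'pics/c3.png')
E
```

```text
t: 5.1
tool_pos: [0.5901, -0.0179, 0.1786]
tcp_rot: [3.141, -0.0, 0.989]
force: [0.5, 0.8, -1.5]
grip_width: 0.218
gripper_force: 29.9
t: 5.93
tool_pos: [0.5919, -0.0183, 0.2682]
tcp_rot: [3.136, -0.004, 0.991]
force: [1.2, -1.3, 0.5]
grip_width: 0.917
gripper_force: 0.0
t: 6.02
tool_pos: [0.5917, -0.0182, 0.2671]
tcp_rot: [3.136, -0.004, 0.991]
force: [-0.1, 0.1, -0.7]
grip_width: 0.985
gripper_force: 0.0
[ 0.59165933 -0.01817764  0.26711019] [ 3.13624408 -0.00394899  0.9908071 ]
```

View pics/c3.png

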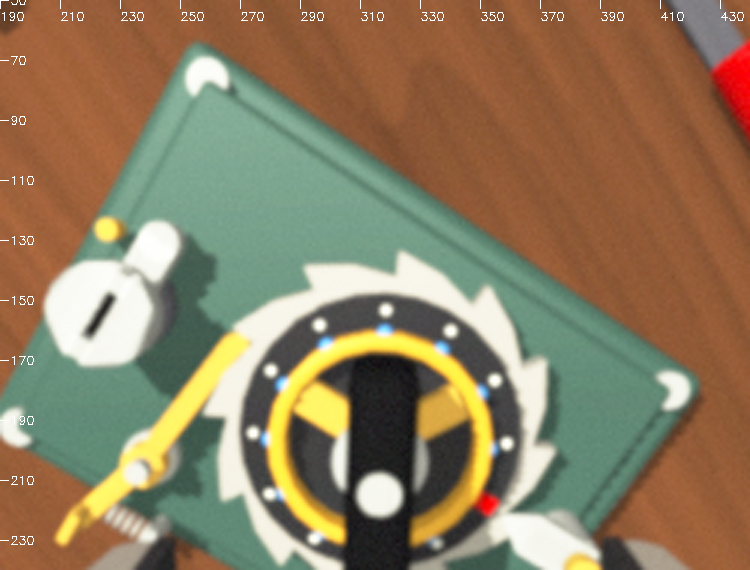

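Run:
```python
from h import *
o=np.load('o3.npy',allow_pickle=True).item(); w=lambda uv,z: ray('wrist',(190+uv[0]/3,50+uv[1]/3),z,o)
an=lambda d:np.arctan2(d[1],d[0])
c=w((382,435),.058);m=w((487,505),.058);l=w((100,315),.072);print(c,l,w((379,494),.13))
print('mark',an(m-c),np.linalg.norm(m-c),'lock',an(l-c)-np.arctan2(.1,-.012),np.linalg.norm(l-c))
print('slot',an(w((114,292),.072)-w((87,339),.072)))
a,b=w((207,77),.03),w((673,390),.03);print('edge',an(b-a),a,b)
d=[(386,310),(450,331),(495,380),(507,443),(436,544),(315,538),(270,494),(253,433),(271,370),(320,325),(487,505)]
d=np.array([w(x,.058)[:2] for x in d]); A=np.c_[2*d,np.ones(len(d))];s=np.linalg.lstsq(A,(d**2).sum(1),rcond=None)[0];print('fit c',s[:2],np.sqrt(s[2]+s[:2]@s[:2]))
e=d-s[:2]; print('dot phase',np.mod(np.arctan2(e[:,1],e[:,0]),np.pi/6).round(3)); print('mark',an(e[-1]))
```

```text
[ 0.5924396  -0.01623439  0.058     ] [0.54069385 0.06943395 0.072     ] [ 0.59271548 -0.01428039  0.13      ]
mark -1.183961506708543 0.0456360131419069 lock 0.4239442387654542 0.10105784371041131
slot 0.403248360982281
edge -1.1522613778980988 [0.60806024 0.11704706 0.03      ] [ 0.69039349 -0.06804783  0.03      ]
fit c [ 0.59144692 -0.01701673] 0.04453553895567349
dot phase [0.426 0.431 0.427 0.427 0.41  0.419 0.42  0.422 0.418 0.421 0.414]
mark -1.1571501393789303
```

The red mark (352,218) is at the pointer tip, and the dot phases give an index of 2.618 within about 0.01, with the pawl tip dropped at (270,163). The head axis is at (0.5914,-0.017) and the lock at (0.540,0.069). Next I fly to the driver.

```bash
python3 -m inch '0 10 10 0 0 0.12 91.9;-2 17 10 0 0 0.12 91.9;-2 17 10 0 0 0.12 91.9;-3 17 3 0 0 0.12 91.9;-3 17 0 0 0 0.12 91.9;-3 17 0 0 0 0.12 91.9;-3 17 0 0 0 0.12 91.9;-3 17 0 0 0 0.12 91.9;-3 17 0 0 0 0.12 91.9;-3 17 0 0 0 0.12 91.9'
python3 -m inch '-3 17 0 0 0 0.12 80;-3 17 0 0 0 0.12 80;-3 17 0 0 0 0.12 80;-3 17 0 0 0 0.12 80;-3 17 0 0 0 0.12 80;-3 17 0 0 0 0.12 80;-3 17 0 0 0 0.12 80;-3 17 0 0 0 0.12 80;-3 10 0 0 0 0.12 80;0 0 0 0 0 0 80'
python3 -m inch '0 0 0 0 0 0 80'
python3 - <<'E'
from h import *
o=env.get_obs(); a=viewer.read_camera('wrist'); cv2.imwrite('pics/w4.png',a); print(o['t'],o['tool_pos'],o['tcp_rot'],o['qpos'])
np.save('o4.npy',o,allow_pickle=True)
print(proj('wrist',(.541,.305,.17),o))
E
```

```text
t: 6.9
tool_pos: [0.5639, 0.1457, 0.2944]
tcp_rot: [-3.138, -0.001, 2.197]
force: [-0.8, -0.8, 0.4]
grip_width: 1.001
gripper_force: 0.0
t: 7.73
tool_pos: [0.536, 0.2935, 0.2945]
tcp_rot: [3.14, -0.004, -3.005]
force: [-0.2, 0.2, 0.2]
grip_width: 0.869
gripper_force: 0.0
t: 7.82
tool_pos: [0.5373, 0.2908, 0.2948]
tcp_rot: [-3.141, -0.003, -3.015]
force: [0.0, -0.2, -0.0]
grip_width: 0.866
gripper_force: 0.0
7.8167 [0.53731396 0.29077472 0.29480725] [-3.14092144e+00 -3.04187794e-03 -3.01451613e+00] [-0.30786574  0.43751117 -0.31999273  1.69214681  0.15425723  1.0398645
  1.0194234 ]
[336.88875165 230.57879772]
```

View pics/w4.png

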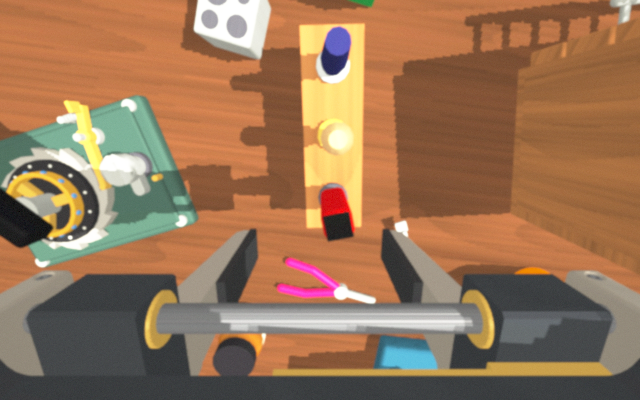

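The driver top is at (340,226), with the rack's long edges running from (300,25) to (308,227). A blade end shows at (401,228). I'll measure the handle yaw with code and locate the pink look-alike relative to the right finger.

Run:
```python
from h import *
o=np.load('o4.npy',allow_pickle=True).item(); a=cv2.imread('pics/w4.png')
sub=a[195:255,310:372].astype(int); m=((sub.max(2)<70)).astype(np.uint8)
n,lab,st,cen=cv2.connectedComponentsWithStats(m); i=1+np.argmax(st[1:,4]); print(st[i],cen[i]+[310,195])
cn=cv2.findContours((lab==i).astype(np.uint8),0,2)[0]; r=cv2.minAreaRect(max(cn,key=cv2.contourArea)); box=cv2.boxPoints(r)+[310,195]; print(r,box)
P=np.array([ray('wrist',b,.170,o) for b in box]); print(P.mean(0))
for k in range(4): d=P[(k+1)%4]-P[k]; print(np.linalg.norm(d)*1e3,np.arctan2(d[1],d[0]))
d=ray('wrist',(364,25),.078,o)-ray('wrist',(362,215),.078,o); e=ray('wrist',(300,25),.078,o)-ray('wrist',(308,227),.078,o)
print('rack',np.arctan2(d[1],d[0]),np.arctan2(e[1],e[0]),'rack w',ray('wrist',(300,25),.078,o),ray('wrist',(308,227),.078,o),ray('wrist',(362,215),.078,o))
# pink driver triangulate tip
A=[];B=[]
for n,u,oo in(('scene',(452.5,244),None),('wrist',(401,228),o)):
    K,T=cam(n,oo); v=T[:3,:3]@np.linalg.solve(K,[*u,1]); v/=np.linalg.norm(v); M=np.eye(3)-np.outer(v,v); A.append(M);B.append(M@T[:3,3])
X=np.linalg.solve(sum(A),sum(B)); print('pink tip',X)
for z in(.0,.1,.15):print(z,ray('scene',(452.5,244),z),ray('scene',(467,198),z))
print(proj('wrist',[.0,.0,.069],None) if 0 else '')
```

```text
[ 14  18  28  27 568] [337.72887324 226.27464789]
((27.658485412597656, 31.34528350830078), (23.527502059936523, 24.141799926757812), 79.3803482055664) [[323.62640953 217.00754929]
 [347.35471344 212.55849266]
 [351.69055939 235.68301773]
 [327.96225739 240.13207245]]
[0.5375966  0.30510467 0.17      ]
18.327730921361063 1.8932310627041875
19.20750871460844 0.3291021636797311
18.75139041654983 -1.2436784439041668
19.29715794792484 -2.8344659583147314
rack -2.9848495173477345 -2.987775150721108 rack w [0.37879903 0.25252074 0.078     ] [0.57570821 0.28304997 0.078     ] [0.55424395 0.34026576 0.078     ]
pink tip [0.58038041 0.39416001 0.02768025]
0.0 [0.5617045  0.39278382 0.        ] [0.40134058 0.43991601 0.        ]
0.1 [0.63870104 0.36500753 0.1       ] [0.49746473 0.40651797 0.1       ]
0.15 [0.67719931 0.35111938 0.15      ] [0.54552681 0.38981894 0.15      ]
```

```bash
python3 -m inch '1 7 0 0 0 0.1 56;1 8 0 0 0 0.09 56;0 0 0 0 0 0 56;0 0 -16 0 0 0 56;0 0 -16 0 0 0 56;0 0 -16 0 0 0 56;0 0 -16 0 0 0 56;0 0 -16 0 0 0 56;0 0 0 0 0 0 56;0 0 0 0 0 0 56'
python3 - <<'E'
from h import *
o=env.get_obs(); a=viewer.read_camera('wrist'); cv2.imwrite('pics/w5.png',a); print(o['t'],o['tool_pos'],o['tcp_rot'],o['force'])
np.save('o5.npy',o,allow_pickle=True)
print(proj('wrist',(.539,.305,.17),o), proj('wrist',o['tool_pos']-[0,0,.069],o))
E
```

```text
t: 8.7
tool_pos: [0.5399, 0.3047, 0.2159]
tcp_rot: [-3.141, -0.002, -2.826]
force: [-0.0, 0.1, -0.2]
grip_width: 0.611
gripper_force: 0.0
8.7 [0.53992047 0.30465275 0.21590618] [-3.14058954e+00 -2.12447114e-03 -2.82622076e+00] [-0.00541073  0.06040907 -0.22472315]
[320.43302913 276.51433541] [319.24525785 256.89660547]
```

View pics/w5.png

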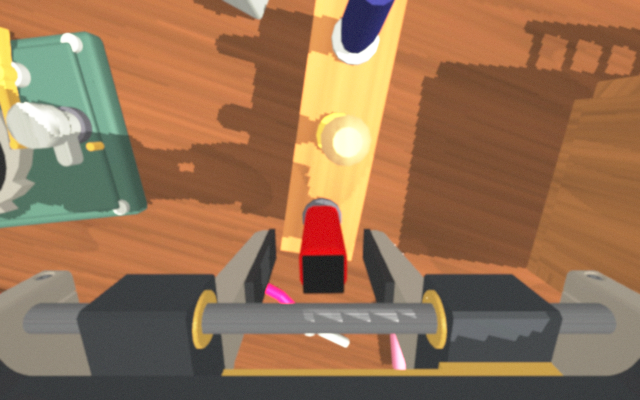

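The handle top is at (323,273), square between the fingers. I close and lift.

```bash
python3 -m inch '0 0 0 0 0 0 15;0 0 0 0 0 0 15;0 0 0 0 0 0 15;0 0 0 0 0 0 15;0 0 0 0 0 0 15;0 0 0 0 0 0 15;0 0 0 0 0 0 15;0 0 0 0 0 0 15'; python3 -m inch '0 0 5 0 0 0 15;0 0 12 0 0 0 15;0 0 16 0 0 0 15;0 0 16 0 0 0 15;0 0 16 0 0 0 15;0 0 16 0 0 0 15;0 0 16 0 0 0 15;0 0 10 0 0 0 15;0 0 0 0 0 0 15'
```

```text
t: 9.42
tool_pos: [0.5401, 0.3061, 0.2171]
tcp_rot: [3.142, 0.001, -2.822]
force: [0.2, -0.6, 3.7]
grip_width: 0.268
gripper_force: 30.0
t: 10.17
tool_pos: [0.5407, 0.3066, 0.3267]
tcp_rot: [3.141, 0.005, -2.822]
force: [0.6, 1.0, -1.5]
grip_width: 0.271
gripper_force: 30.0
```

```bash
python3 -m inch '0 -10 0 0 0 0.01 15;0 -20 0 0 0 0.01 15;0 -25 0 0 0 0.01 15;0 -28 0 0 0 0.01 15;0 -28 0 0 0 0.01 15;1 -28 0 0 0 0.01 15;0 -28 0 0 0 0.01 15;0 -28 0 0 0 0.01 15;0 -24 0 0 0 0 15;0 -14 0 0 0 0 15'; python3 -m inch '0 -4 -10 0 0 0 15;0 0 -10 0 0 0 15;0 0 0 0 0 0 15;0 0 0 0 0 0 15'
python3 - <<'E'
from h import *
o=env.get_obs(); a=viewer.read_camera('wrist'); cv2.imwrite('pics/w6.png',a); print(o['t'],o['tool_pos'],o['tcp_rot'],o['force'],o['qpos'])
np.save('o6.npy',o,allow_pickle=True)
T=tool(o); p=proj('wrist',(.540,.0694,.072),o); q=proj('wrist',T[:3,3]+T[:3,:3]@[0.002,0,.207],o); print(p,q)
u=int(min(p[0],q[0]))-60; v=max(0,int(min(p[1],q[1]))-60)
crop(a,u,v,180,140,4,'pics/c6.png')
E
```

```text
t: 11.0
tool_pos: [0.5401, 0.0684, 0.3223]
tcp_rot: [-3.141, -0.003, -2.746]
force: [0.2, -0.2, -2.0]
grip_width: 0.268
gripper_force: 30.0
t: 11.33
tool_pos: [0.5401, 0.0703, 0.3021]
tcp_rot: [3.14, -0.003, -2.74]
force: [-0.1, -0.5, -1.8]
grip_width: 0.272
gripper_force: 30.0
11.3333 [0.54011992 0.07028187 0.30208802] [ 3.13989269e+00 -2.66762051e-03 -2.74020519e+00] [-0.11381836 -0.51917989 -1.77834088] [ 0.06947753  0.31702982 -0.31465101  1.84501706  0.11345316  1.0000245
  1.67997865]
[318.16219017 191.31351979] [319.18919144 194.51989001]
```

View pics/c6.png

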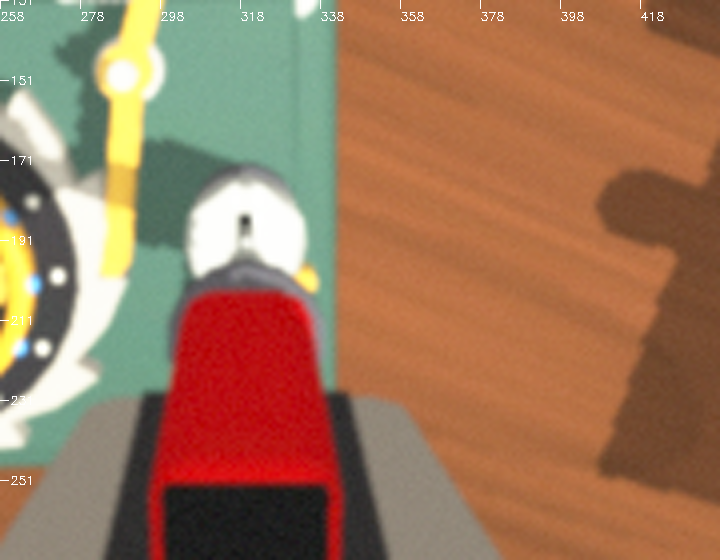

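The slot shows at about (319,190), with the blade just below and in front of it; both are vertical in the image and nearly in line. I lower to just above the slot and measure the fine offset by pixel values.

```bash
python3 -m inch '0 0 -7 0 0 0 15;0 0 -7 0 0 0 15;0 0 0 0 0 0 15;0 0 0 0 0 0 15'
python3 - <<'E'
from h import *
o=env.get_obs(); a=viewer.read_camera('wrist'); cv2.imwrite('pics/w7.png',a); print(o['t'],o['tool_pos'],o['tcp_rot'])
np.save('o7.npy',o,allow_pickle=True)
T=tool(o); l=np.array([.540,.0694,.072]); print('lock',proj('wrist',l,o))
print('blade c/ends',[proj('wrist',T[:3,3]+T[:3,:3]@[x,0,.207],o).round(1) for x in(-.005,.002,.009)])
d=.009*np.array([np.cos(.403),np.sin(.403),0]); print('slot ends',proj('wrist',l+d,o),proj('wrist',l-d,o))
g=cv2.cvtColor(a,6); u,v=305,170
print('    ',*range(u,u+28)); 
for y in range(v,v+36): print(y,*['%3d'%t for t in g[y,u:u+28]])
E
```

```text
t: 11.72
tool_pos: [0.5407, 0.0692, 0.289]
tcp_rot: [3.141, -0.001, -2.742]
force: [-0.2, -0.1, -1.8]
grip_width: 0.271
gripper_force: 30.0
11.7167 [0.54070523 0.0692371  0.2890318 ] [ 3.14114229e+00 -1.12792279e-03 -2.74184461e+00]
lock [319.49347494 193.7174073 ]
blade c/ends [array([319.2, 201. ]), array([319.2, 194.5]), array([319.2, 188. ])]
slot ends [319.51877414 201.7626224 ] [319.46777739 185.54551631]
     305 306 307 308 309 310 311 312 313 314 315 316 317 318 319 320 321 322 323 324 325 326 327 328 329 330 331 332
170 104  99 105 109 112 120 130 133 146 152 151 157 157 160 160 160 159 159 157 158 156 158 158 160 160 157 157 155
171 101 100 103 102 102 105 109 113 122 131 134 143 150 152 153 153 153 155 155 160 159 158 160 156 156 159 158 156
172 103 102 102 103  99 102 103 105 105 106 111 124 127 132 134 138 143 146 149 154 156 157 162 158 161 157 158 158
173 102 100 102 101 101 101 101  99 100  97  98  99 100 104 110 123 125 129 132 136 144 150 157 155 158 158 158 153
174 103 104 101 101 100  99 100  99  96  93  92  95  94  97 112 126 131 137 135 132 131 136 139 150 156 
[... 2907 characters left out ...]
 253
200 116 135 151 139 109  98  96  97  96  97  95 100 100 107 115 124 126 138 146 147 145 149 147 146 146 169 216 240
201 106 101 103 100  97  98  96  98  97  93  95  96  99  98  99 102 108 114 126 129 137 142 147 147 145 145 154 184
202 101  90  93  96  98 100  98  99 100  95  95  97  99  98  95  97  96 100 104 108 117 126 129 140 147 146 147 145
203  95  96  94  98  96  98  94  95  92  94  94  96  93  94  91  91  95  93  95  94  98 103 106 123 140 147 150 146
204  94  98  99  98  94  84  84  79  78  83  81  81  81  83  84  81  81  82  80  80  83  81  88 103 118 131 137 142
205  96  94  90  85  79  76  75  74  64  69  64  69  68  65  74  65  75  68  72  76  71  71  72  84  95 102 115 132
```

```bash
python3 -m inch '0 1.6 0 0 0 0 15;0 0 -3 0 0 0 15;0 0 -3 0 0 0 15;0 0 0 0 0 0 15'; python3 -m inch '0 0 -3 0 0 0 15;0 0 -2 0 0 0 15;0 0 0 0 0 0 15'; python3 -m inch '0 0 -3 0 0 0 15;0 0 0 0 0 0 15'
```

```text
t: 12.1
tool_pos: [0.5407, 0.0705, 0.2831]
tcp_rot: [3.141, -0.001, -2.742]
force: [0.2, 0.1, -2.3]
grip_width: 0.271
gripper_force: 30.0
t: 12.35
tool_pos: [0.5408, 0.0705, 0.2781]
tcp_rot: [3.141, -0.001, -2.743]
force: [0.7, -0.1, -2.2]
grip_width: 0.269
gripper_force: 30.0
t: 12.52
tool_pos: [0.5408, 0.0705, 0.2752]
tcp_rot: [3.141, -0.001, -2.742]
force: [0.7, 0.0, -1.5]
grip_width: 0.272
gripper_force: 30.0
```

```bash
python3 -m inch '0 0 -2 0 0 0 15;0 0 0 0 0 0 15'; python3 -m inch '0 0 -2 0 0 0 15;0 0 0 0 0 0 15'; python3 -c "
from bench import env
o=env.get_obs(); print(o['wrist_torque'].round(2))"
```

```text
t: 12.68
tool_pos: [0.5409, 0.0705, 0.2733]
tcp_rot: [3.141, -0.0, -2.742]
force: [-0.2, -0.1, -1.4]
grip_width: 0.27
gripper_force: 30.0
t: 12.85
tool_pos: [0.5409, 0.0705, 0.2714]
tcp_rot: [3.141, -0.0, -2.742]
force: [0.0, -0.5, -1.9]
grip_width: 0.267
gripper_force: 30.0
[ 0.09 -0.08 -0.01]
```

```bash
q(){ python3 -c "
from bench import env
o=env.get_obs(); print(o['wrist_torque'].round(2),o['qpos'][6])"; }
python3 -m inch '0 0 -1 0 0 -0.1 15;0 0 0 0 0 -0.1 15;0 0 0 0 0 -0.1 15;0 0 0 0 0 0 15'; q;python3 -m inch '0 0 0 0 0 -0.1 15;0 0 0 0 0 -0.1 15;0 0 0 0 0 -0.1 15;0 0 0 0 0 0 15'; q
```

```text
t: 13.18
tool_pos: [0.5412, 0.0703, 0.271]
tcp_rot: [-3.141, 0.001, -3.045]
force: [0.3, -0.4, -0.3]
grip_width: 0.27
gripper_force: 30.0
[-0.33 -0.04  0.05] 1.3827313473865581
t: 13.52
tool_pos: [0.5412, 0.07, 0.271]
tcp_rot: [-3.141, 0.001, 2.941]
force: [-0.5, -0.2, 2.1]
grip_width: 0.27
gripper_force: 30.0
[-0.7   0.11  0.03] 1.1069676652190847
```

```bash
q(){ python3 -c "
from bench import env
o=env.get_obs(); print(o['wrist_torque'].round(2),o['qpos'][6])"; }
python3 -m inch '0 0 0 0 0 -0.1 15;0 0 0 0 0 -0.1 15;0 0 0 0 0 -0.1 15;0 0 0 0 0 -0.1 15;0 0 0 0 0 -0.1 15;0 0 0 0 0 0 15'; q;python3 -m inch '0 0 0 0 0 -0.1 15;0 0 0 0 0 -0.1 15;0 0 0 0 0 -0.1 15;0 0 0 0 0 -0.1 15;0 0 0 0 0 0 15;0 0 0 0 0 0 15'; q
```

```text
t: 14.02
tool_pos: [0.5409, 0.0696, 0.271]
tcp_rot: [-3.14, 0.001, 2.442]
force: [-1.2, -3.3, 3.7]
grip_width: 0.272
gripper_force: 30.0
[-1.22  0.55  0.02] 0.6438997313697384
t: 14.52
tool_pos: [0.5406, 0.0697, 0.271]
tcp_rot: [-3.14, 0.001, 2.047]
force: [-2.7, -3.4, 5.0]
grip_width: 0.268
gripper_force: 30.0
[-1.37  0.86 -0.03] 0.2757943174334513
```

```bash
q(){ python3 -c "
from bench import env
o=env.get_obs(); print(o['wrist_torque'].round(2),o['qpos'][6])"; }
python3 -m inch '-0.8 -1 0 0 0 -0.05 15;0 0 0 0 0 -0.05 15;0 0 0 0 0 0 15'; q;python3 -m inch '0 0 0 0 0 -0.05 15;0 0 0 0 0 -0.05 15;0 0 0 0 0 0 15'; q;python3 -m inch '0 0 0 0 0 -0.04 15;0 0 0 0 0 0 15'; q
```

```text
t: 14.77
tool_pos: [0.5401, 0.0692, 0.271]
tcp_rot: [-3.141, 0.0, 1.945]
force: [-1.7, -3.0, 4.6]
grip_width: 0.269
gripper_force: 30.0
[-0.99  0.68  0.07] 0.1823970063626815
t: 15.02
tool_pos: [0.5401, 0.0692, 0.271]
tcp_rot: [-3.141, 0.001, 1.845]
force: [-2.2, -2.9, 5.2]
grip_width: 0.27
gripper_force: 30.0
[-1.05  0.87  0.02] 0.08876917434571893
t: 15.18
tool_pos: [0.54, 0.0692, 0.271]
tcp_rot: [-3.141, 0.001, 1.805]
force: [-2.2, -2.6, 6.0]
grip_width: 0.266
gripper_force: 30.0
[-1.    0.84  0.05] 0.05191342256415722
```

```bash
q(){ python3 -c "
from bench import env
o=env.get_obs(); print(o['wrist_torque'].round(3),o['tcp_rot'][2])"; }
python3 -m inch '0 0 0 0 0 -0.04 15;0 0 0 0 0 0 15'; q;python3 -m inch '0 0 0 0 0 -0.04 15;0 0 0 0 0 0 15'; q
python3 - <<'E'
from h import *
o=env.get_obs(); a=viewer.read_camera('wrist'); cv2.imwrite('pics/w8.png',a)
p=proj('wrist',(.540,.0694,.072),o); print(p)
crop(a,int(p[0])-90,int(p[1])-70,180,140,4,'pics/c8.png')
E
```

```text
t: 15.35
tool_pos: [0.5399, 0.0693, 0.271]
tcp_rot: [-3.141, 0.001, 1.766]
force: [-2.0, -3.0, 6.2]
grip_width: 0.269
gripper_force: 30.0
[-0.945  0.943  0.16 ] 1.7655074760633158
t: 15.52
tool_pos: [0.5399, 0.0693, 0.271]
tcp_rot: [-3.141, 0.001, 1.726]
force: [-3.1, -2.8, 5.7]
grip_width: 0.274
gripper_force: 30.0
[-0.996  0.997  0.16 ] 1.7258770455711967
[319.13324431 198.27807864]
```

View pics/c8.png

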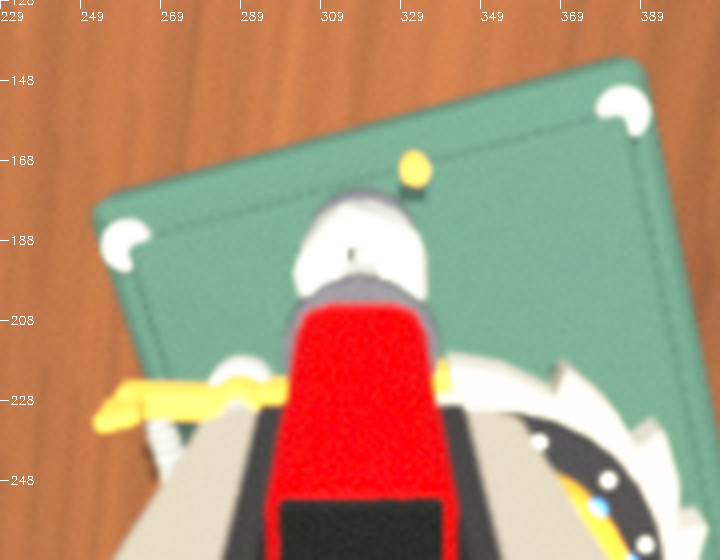

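The slotted head has turned with the blade (slot at (317,191)), its lobe now lies toward the pawl under the handle, and torque is rising. I press a little further to confirm the stop.

```bash
q(){ python3 -c "
from bench import env
import numpy as np
r=[]
o=env.get_obs(); print(o['wrist_torque'].round(3),o['tcp_rot'][2])"; }
for i in 1; do python3 -m inch '0 0 0 0 0 -0.04 15;0 0 0 0 0 0 15'; q; python3 -m inch '0 0 0 0 0 -0.04 15;0 0 0 0 0 0 15'; q; python3 -m inch '0 0 0 0 0 -0.04 15;0 0 0 0 0 0 15'; q; done
```

```text
t: 15.73
tool_pos: [0.5398, 0.0694, 0.271]
tcp_rot: [-3.14, 0.001, 1.686]
force: [-3.0, -3.2, 6.1]
grip_width: 0.27
gripper_force: 30.0
[-0.938  1.041  0.232] 1.6862513557136978
t: 15.9
tool_pos: [0.5398, 0.0695, 0.271]
tcp_rot: [-3.14, 0.001, 1.647]
force: [-3.1, -2.4, 6.8]
grip_width: 0.27
gripper_force: 30.0
[-0.976  1.143  0.342] 1.6466823566627224
t: 16.07
tool_pos: [0.5397, 0.0696, 0.271]
tcp_rot: [-3.14, 0.001, 1.607]
force: [-3.4, -2.6, 7.1]
grip_width: 0.271
gripper_force: 30.0
[-0.932  1.181  0.447] 1.607094511549717
```

Torque rises steadily past yaw 1.78 to 0.45 N m, so the cam is on its stop. I relax into the middle of the play and lift straight out.

```bash
python3 -m inch '0 0 0 0 0 0.1 15;0 0 0 0 0 0.1 15;0 0 0 0 0 0.1 15;0 0 0 0 0 0 15;0 0 3 0 0 0 15;0 0 5 0 0 0 15;0 0 8 0 0 0 15;0 0 14 0 0 0 15;0 0 14 0 0 0 15;0 0 14 0 0 0 15'
python3 -m inch '0 0 0 0 0 0 15'
python3 - <<'E'
from h import *
o=env.get_obs(); a=viewer.read_camera('wrist'); cv2.imwrite('pics/w9.png',a); print(o['t'],o['tool_pos'],o['tcp_rot'],o['wrist_torque'].round(2))
np.save('o9.npy',o,allow_pickle=True)
l=np.array([.540,.0694,.072]); print('lock',proj('wrist',l,o))
T=tool(o);print('tip',proj('wrist',T[:3,3]+T[:3,:3]@[0.0007,0,.207],o))
g=cv2.cvtColor(a,6); p=proj('wrist',l,o).astype(int); u,v=p[0]-15,p[1]-14
print('    ',*range(u,u+28)); 
for y in range(v,v+32): print(y,*['%3d'%t for t in g[y,u:u+28]])
E
```

```text
t: 16.9
tool_pos: [0.5402, 0.0702, 0.3297]
tcp_rot: [3.141, -0.001, 1.901]
force: [0.6, 1.0, -2.5]
grip_width: 0.271
gripper_force: 30.0
t: 16.98
tool_pos: [0.5415, 0.0704, 0.3319]
tcp_rot: [3.136, 0.0, 1.901]
force: [0.2, -0.4, -0.5]
grip_width: 0.273
gripper_force: 30.0
16.9833 [0.54154399 0.07044873 0.33193438] [3.13555680e+00 1.52440841e-04 1.90102710e+00] [ 0.04 -0.07 -0.01]
lock [316.08008686 185.81960267]
tip [318.82762767 195.76987116]
     301 302 303 304 305 306 307 308 309 310 311 312 313 314 315 316 317 318 319 320 321 322 323 324 325 326 327 328
171 122 122 121 123 120 116 117 124 145 157 173 201 217 222 224 225 222 217 203 190 183 173 153 131 115 100  91  85
172 122 121 123 121 119 118 123 143 163 185 210 230 235 231 230 234 239 240 233 219 206 195 182 161 140 118 106 106
173 123 124 122 118 121 128 140 163 189 216 232 242 244 240 238 242 246 247 245 239 229 219 202 186 170 144 122 116
174 122 124 125 123 128 146 165 191 219 235 243 246 247 244 243 245 248 249 248 246 243 235 225 211 197 174 140 123
175 120 124 122 125 143 166 192 219 236 243 244 247 247 244 244 244 248
[... 2476 characters left out ...]
 120
197 106  89  79  77  79  80  92 113 150 184 202 197 178 146 124 117 116 116 118 118 116 119 121 117 110 108 113 112
198 103  88  83  83  78  76  81  84  98 122 133 131 128 117 116 116 119 119 120 118 116 116 116 114 112 103 107 105
199 102  87  77  81  78  79  82  85  99 107 112 114 117 118 122 123 126 121 122 122 124 123 123 122 119 116 114 112
200 101  82  81  77  77  81  83  99 111 120 122 124 122 120 123 122 121 121 124 120 119 122 124 125 123 124 119 123
201  97  87  79  78  80  89  98 108 122 122 125 119 119 123 124 122 120 121 123 123 125 123 124 125 123 127 122 121
202 106  92  82  82  90 102 113 118 125 121 122 123 121 121 120 119 119 124 122 119 120 121 124 122 122 121 123 123
```

Lock slot now runs up and down at column 316 (rows 178–190), about -1.2 rad in the world, i.e. a full quarter turn. Next I return the driver over its socket.

```bash
python3 -m inch '0 8 0 0 0 0.12 15;0 16 0 0 0 0.12 15;0 20 0 0 0 0.12 15;0 22 0 0 0 0.12 15;0 22 0 0 0 0.12 15;-1 22 0 0 0 0.12 15;0 22 0 0 0 0.12 15;0 22 0 0 0 0.12 15;0 22 0 0 0 0.12 15;0 22 0 0 0 0.12 15'; python3 -m inch '0 20 0 0 0 0.12 15;0 12 0 0 0 0.12 15;0 5 0 0 0 0.12 15;0 0 0 0 0 0 15;0 0 0 0 0 0 15'
python3 - <<'E'
from h import *
o=env.get_obs(); a=viewer.read_camera('wrist'); cv2.imwrite('pics/w10.png',a); print(o['t'],o['tool_pos'],o['tcp_rot'],o['wrist_torque'].round(2))
np.save('o10.npy',o,allow_pickle=True)
T=tool(o);print('tip',proj('wrist',T[:3,3]+T[:3,:3]@[0.0007,0,.207],o)); l=(.539,.3055,.078); print('sock',proj('wrist',l,o))
g=cv2.cvtColor(a,6); p=proj('wrist',l,o).astype(int); u,v=p[0]-15,p[1]-22
print('    ',*range(u,u+28)); 
for y in range(v,v+30): print(y,*['%3d'%t for t in g[y,u:u+28]])
E
```

```text
t: 17.87
tool_pos: [0.5386, 0.2687, 0.3275]
tcp_rot: [-3.141, -0.002, 3.107]
force: [-0.7, 0.2, -2.4]
grip_width: 0.276
gripper_force: 30.0
t: 18.28
tool_pos: [0.5389, 0.3045, 0.3275]
tcp_rot: [3.142, -0.002, -2.825]
force: [-0.2, -0.4, -1.8]
grip_width: 0.271
gripper_force: 30.0
18.2833 [0.53885626 0.30445103 0.32754549] [ 3.14152066e+00 -1.80966877e-03 -2.82544919e+00] [ 0.05 -0.04 -0.03]
tip [319.17132698 195.71443182]
sock [319.96485278 188.05836269]
     304 305 306 307 308 309 310 311 312 313 314 315 316 317 318 319 320 321 322 323 324 325 326 327 328 329 330 331
166 228 225 225 222 220 218 215 214 214 216 216 216 218 219 220 222 222 221 218 216 215 216 217 214 212 211 215 214
167 227 226 223 222 220 220 218 218 214 216 215 215 219 219 220 221 220 221 218 217 216 218 216 215 213 213 212 215
168 227 227 224 222 220 219 221 220 218 215 214 216 218 218 220 221 221 220 216 216 215 216 215 215 212 213 212 211
169 227 225 224 222 221 221 222 219 219 216 215 216 218 219 221 220 220 218 216 215 218 217 214 212 214 211 213 213
170 227 225 223 221 221 222 221 221 220 215 214 215 217 218 
[... 2255 characters left out ...]
 221
190 222 221 222 224 224 225 225 225 221 210 188 167 154 179 218 231 219 180 147 138 136 134 129 130 153 188 214 222
191 222 221 222 223 224 224 225 225 225 219 199 176 171 202 243 251 243 202 153 134 133 132 132 143 171 199 219 223
192 220 221 223 224 224 226 225 224 224 221 212 192 182 206 241 249 241 205 160 140 136 137 145 166 191 212 221 223
193 221 221 222 222 224 225 224 224 224 225 222 208 192 195 213 223 218 201 176 161 147 151 169 189 209 219 222 222
194 220 221 222 224 227 223 226 224 225 225 222 214 193 180 182 184 192 198 199 192 182 182 195 210 218 222 222 223
195 221 222 223 224 224 225 224 225 226 223 219 199 179 162 157 159 169 184 203 208 206 205 210 218 220 222 223 224
```

The socket outline spans columns 313.5–329 from row 178.5, with its centre about 2.3 mm to the image right of the blade (column 319). I correct that and lower.

```bash
python3 -m inch '-0.7 2.2 -8 0 0 0 15;0 0 -14 0 0 0 15;0 0 -14 0 0 0 15;0 0 -8 0 0 0 15;0 0 -6 0 0 0 15;0 0 0 0 0 0 15'; python3 -m inch '0 0 -8 0 0 0 15;0 0 -10 0 0 0 15;0 0 -10 0 0 0 15;0 0 -10 0 0 0 15;0 0 -10 0 0 0 15;0 0 0 0 0 0 15'
```

```text
t: 18.83
tool_pos: [0.5381, 0.3061, 0.2771]
tcp_rot: [-3.141, -0.002, -2.824]
force: [0.6, -0.2, -1.5]
grip_width: 0.27
gripper_force: 30.0
t: 19.33
tool_pos: [0.5376, 0.3061, 0.2279]
tcp_rot: [-3.141, -0.004, -2.822]
force: [-0.2, 0.4, -1.8]
grip_width: 0.272
gripper_force: 30.0
```

Inserted freely. I lower until the collar rests, then release.

```bash
python3 -m inch '0 0 -6 0 0 0 15;0 0 -4 0 0 0 15;0 0 0 0 0 0 15';python3 -m inch '0 0 -1 0 0 0 15;0 0 0 0 0 0 15'
```

```text
t: 19.58
tool_pos: [0.5382, 0.3066, 0.2199]
tcp_rot: [-3.141, -0.001, -2.822]
force: [-0.2, 0.6, -1.9]
grip_width: 0.272
gripper_force: 30.0
t: 19.75
tool_pos: [0.5386, 0.3068, 0.2199]
tcp_rot: [3.141, 0.0, -2.822]
force: [1.0, 0.9, -2.0]
grip_width: 0.274
gripper_force: 30.0
```

```bash
python3 -m inch '0 0 -2 0 0 0 15;0 0 0 0 0 0 15;0 0 0 0 0 0 15';python3 -m inch '0 0 -2 0 0 0 15;0 0 0 0 0 0 15'
```

```text
t: 20.0
tool_pos: [0.5385, 0.3068, 0.2178]
tcp_rot: [3.142, 0.0, -2.822]
force: [-0.1, -0.4, -1.6]
grip_width: 0.27
gripper_force: 30.0
t: 20.17
tool_pos: [0.5388, 0.3069, 0.2171]
tcp_rot: [-3.141, 0.001, -2.823]
force: [-1.9, -0.7, 6.7]
grip_width: 0.275
gripper_force: 30.0
```

```bash
python3 -m inch '0 0 0 0 0 0 56;0 0 0 0 0 0 56;0 0 0 0 0 0 56;0 0 0 0 0 0 56;0 0 0 0 0 0 56;0 0 0 0 0 0 56;0 0 12 0 0 0 56;0 0 20 0 0 0 56;0 0 25 0 0 0 56;0 0 25 0 0 0 56';python3 -m inch '0 -10 15 0 0 0 56;0 -25 0 0 0 0 56;0 -30 0 0 0 0 56;0 -30 0 0 0 0 56;0 -15 0 0 0 0 56;0 0 0 0 0 0 56;0 0 0 0 0 0 56;0 0 0 0 0 0 56'
python3 - <<'E'
from h import *
o=env.get_obs()
a=viewer.read_camera('wrist'); b=viewer.read_camera('scene'); cv2.imwrite('pics/w11.png',a);cv2.imwrite('pics/s11.png',b)
s0=cv2.imread('pics/scene0.png')
for n,im in(('before',s0),('after',b)):
    h=cv2.cvtColor(im,40)[150:250,380:445]; m=((h[...,0]<6)|(h[...,0]>174))&(h[...,1]>190)&(h[...,2]>100)
    y,x=np.nonzero(m); print(n,m.sum(),x.min()+380,x.max()+380,y.min()+150,y.max()+150,x.mean()+380,y.mean()+150)
l=np.array([.540,.0694,.072]); print('lock',proj('wrist',l,o),'mark',proj('wrist',(.5914+.045*np.cos(-1.151),-.017+.045*np.sin(-1.151),.058),o))
h=cv2.cvtColor(a,40); m=((h[...,0]<6)|(h[...,0]>174))&(h[...,1]>200)&(h[...,2]>120)
n,_,st,ce=cv2.connectedComponentsWithStats(m.astype(np.uint8)); print([(st[i].tolist(),ce[i].round(1).tolist()) for i in range(1,n) if st[i,4]>12])
E
```

```text
t: 21.0
tool_pos: [0.5383, 0.3067, 0.2991]
tcp_rot: [3.141, -0.001, -2.822]
force: [0.7, 0.2, -0.2]
grip_width: 0.609
gripper_force: 0.0
t: 21.67
tool_pos: [0.5383, 0.1976, 0.3131]
tcp_rot: [3.141, 0.001, -2.822]
force: [-0.4, -0.3, -0.0]
grip_width: 0.609
gripper_force: 0.0
before 312 418 435 184 212 426.0544871794872 199.18269230769232
after 309 418 435 184 212 426.22977346278316 198.92556634304208
lock [210.06419928 155.16386277] mark [ 96.86822067 175.8491752 ]
[([401, 211, 51, 49, 1175], [421.1, 230.6]), ([102, 269, 26, 16, 272], [112.2, 275.8])]
```

Run:
```python
from h import *
o=env.get_obs(); a=cv2.imread('pics/w11.png').astype(int)
r=(a[...,2]-np.maximum(a[...,0],a[...,1])); s=r[140:215,50:170]; y,x=np.nonzero(s>80); print(len(x), x.mean()+50 if len(x) else '',y.mean()+140 if len(x) else '')
b=cv2.imread('pics/s11.png').astype(int); p=proj('scene',(.5914+.045*np.cos(-1.151),-.017+.045*np.sin(-1.151),.058)); print('scene pred',p)
u,v=p.astype(int); r=(b[...,2]-np.maximum(b[...,0],b[...,1]))[v-15:v+16,u-20:u+21]; y,x=np.nonzero(r>60); print(len(x),list(zip(x+u-20,y+v-15)))
if len(x)>0: print(ray('scene',(x.mean()+u-20,y.mean()+v-15),.058))
```

```text
11 76.36363636363636 192.9090909090909
scene pred [265.70167519 221.4696587 ]
11 [(np.int64(268), np.int64(219)), (np.int64(269), np.int64(219)), (np.int64(268), np.int64(220)), (np.int64(265), np.int64(221)), (np.int64(266), np.int64(221)), (np.int64(267), np.int64(221)), (np.int64(268), np.int64(221)), (np.int64(265), np.int64(222)), (np.int64(266), np.int64(222)), (np.int64(267), np.int64(222)), (np.int64(268), np.int64(222))]
[ 0.60759314 -0.05545401  0.058     ]
```

```bash
python3 -c "
from bench import env
print(env.sign_off())"
```

```text
the job is handed in; nothing more can be done
None
```

The job is handed in at about 22 s of the 61 s: the red mark is at the pointer with the pawl dropped, the cam lock is a quarter turn on at its stop, and the screwdriver is back upright in its socket; sign-off gave no verdict, and I did not check each bystander afterwards.

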